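# Put the soap bench items back in their matching trays

### The job

Put each of the four loose items back in its own tray: the small amber bottle in the tray with the small brown disc, the teal pigment jar in the tray with the teal disc, the lilac soap slice in the tray with the lilac patch and the pine block in the tray with the pine-coloured patch. Each must stand upright and flat on its tray's floor, the soap and the block turned to lie along their trays; set things down rather than dropping them, and leave the blue glasses and the roll of tape where they are.

Things in the scene. Friction and masses are not known exactly. Their poses are not given: they have to be found in the camera images.
- amber_bottle: Small amber bottle with a black screw cap, standing upright: body 38 mm across up to about 50 mm, tapering to the 24 mm cap, 78 mm tall, about 60 g. Origin: centre of its foot; z up.
- teal_jar: White pigment jar with a teal band and a ribbed white screw lid, standing: body 51 mm across, lid 55 mm across from 32 mm up to the top at 50 mm, about 55 g. Origin: centre of its foot; z up.
- soap_slice: Lilac slice of soap standing on its narrow edge: 25 mm thick (its x), 67 mm long (its y), 57 mm tall, about 90 g. Origin: centre of its underside; z up.
- pine_block: Offcut of pine: 34 mm wide (its x), 72 mm long (its y), 45 mm tall, about 120 g. Origin: centre of its underside; z up.
- bottle_tray: A fixed grey plastic tray whose low rim stands 10 mm above the table; inner floor 4 mm above the table, wall 4 mm thick. Origin: centre of the underside, on the table. z up. Round, 66 mm outside, 58 mm inside, with a 38 mm amber-brown disc on its floor; for the amber bottle.
- jar_tray: A fixed grey plastic tray whose low rim stands 10 mm above the table; inner floor 4 mm above the table, wall 4 mm thick. Origin: centre of the underside, on the table. z up. Round, 83 mm outside, 75 mm inside, with a 55 mm teal disc on its floor; for the teal jar.
- soap_tray: A fixed grey plastic tray whose low rim stands 10 mm above the table; inner floor 4 mm above the table, wall 4 mm thick. Origin: centre of the underside, on the table. z up. Rectangular, inside 45 mm (its x) by 87 mm (its y), outside 53 by 95 mm, with a 25 x 67 mm lilac patch on its floor; for the soap slice, the long sides parallel.
- block_tray: A fixed grey plastic tray whose low rim stands 10 mm above the table; inner floor 4 mm above the table, wall 4 mm thick. Origin: centre of the underside, on the table. z up. Rectangular, inside 54 mm (its x) by 92 mm (its y), outside 62 by 100 mm, with a 34 x 72 mm pine-coloured patch on its floor; for the pine block, the long sides parallel.
- blue_glasses: Bystander, to be left alone: pair of blue-framed safety glasses standing on the table, 137 mm wide (its y), 54 mm deep (its x), 50 mm tall, loose. Origin: centre of its underside.
- tape_roll: Bystander, to be left alone: roll of beige masking tape lying flat, 104 mm across, 24 mm tall, loose. Origin: centre of its underside.
There are look-alikes about, which are no part of the job. What is shaped like the pine_block but purple is not meant.

How it is judged:
By the outcome, as a careful person would: the job done as asked, in the order asked, and still so for the second after the job is handed in, with the robot touching nothing.
It also fails if it takes over 115 s, if anything falls off the work surface, if the arm or the gripper's body presses on something with over 40 N, if the wrist force passes 120 N, or if a joint passes its speed limit or range.

### The arm

A 7-joint arm with a two-finger parallel gripper is mounted at the origin on the work surface; the furniture and walls round the work are solid. World frame = base frame: x ahead of the robot, y to its left, z up, the work surface at z = 0. Lengths are in m, angles in rad, forces in N, time in s.
With the tool pointing down it reaches from about 0.425 to 0.825 m from the base axis. Payload 3.6 kg.
Tool frame: the origin (TCP) lies midway between the tips of the shut fingers; the grasp point (between the pads) lies 19 mm behind it; z points along the fingers, y is the line along which they close (so a half turn about z gives the same grasp; the last joint's range is limited). The gripper opens to 85 mm and grips with 20 to 120 N. Pads are 22 mm wide; open, the fingers measure 114 mm over their backs; the gripper's body (76 mm by 85 mm) begins 54 mm behind the grasp point. The pads swing forward as they close: fully open they stand 13 mm farther back than shut.
Start: joints at [1.222, 0.615, -0.013, 1.423, 0.008, 1.103, -0.04], TCP at [0.206, -0.617, 0.205] pointing down, gripper open.
Joint ranges: [-3.12, 3.12], [-0.3, 2.06], [-1.34, 1.32], [0.26, 2.42], [-1.36, 4.5], [0.01, 1.98], [-2.84, 2.84]. Speed limits (rad/s): [2.79, 2.79, 3.14, 3.14, 3.14, 3.14, 3.14].

### API

Orientations are given as a unit quaternion [w, x, y, z].
In Python, from cell import manip gives the robot as it stands.
- The arm moves only by the tool jog_arm, never from a script. Its argument "deltas" is a list that holds one entry, the list of rows, each a list of 7 numbers: the shift along the tool's x, y, z in m, then the turn, a rotation vector about the tool's x, y, z in rad, then the closure in counts, from 0 (fully open) to 255 (shut). In form: [[[x, y, z, wx, wy, wz, grip], ...]]. A call has 1 to 5 rows; each row is the pose to reach, as a shift and turn from the pose commanded when the call began, along the tool's axes at that moment; what a row does not reach only later rows make up. A row lasts 1/10 s, in which the tool goes at most 50 mm and 8.59 degrees, less where a joint would pass 70% of its speed; a pose out of reach is approached as far as the arm can. A call with a gripper value outside its range is refused whole. The fingers move at their own pace and stop on an object; "newtons" is the grip in N (left out, the last holds). Time passes only in rows, so rows that repeat a pose let the fingers close. It gives the time, the measured TCP pose, the force, the opening and the grip force at its end, in the units of the state.
- manip.get_state(): the state, without advancing time (a new reading comes with each control period).
- manip.read_camera(name): name is "scene" or "top"; returns (picture, depth): 384x512x3 uint8, red, green, blue; 384x512 float32, m along the optical axis (not along the pixel's ray), 0 where there is no reading.
- manip.calibration(name): a dict with "mtx" (3x3 intrinsics, pixels), "rvec" (rotation vector, rad) and "tvec" (3), from world to camera coordinates, as OpenCV has them. Camera axes: x right, y down, z forward; pixel columns grow to the right and rows downward; lengths in m; the calibration is good to about 2 mm. A picture is of the moment at which its call begins. calibration takes no time and is no camera call.
- manip.sign_off(): hands the job in; it is judged then, once.
The state is a dict: "clock": time; "q": joint angles; "joint_vel": joint speeds; "joint_efforts": joint torques, N m; "tcp_pos": TCP position; "tcp_rot": TCP orientation; "contact_force": force on the tool from outside, world axes, zero at the start; "moment": the same for the moment, N m; "width": finger opening in m; "grip_force": force on a finger pad.
Only numpy, scipy, OpenCV 4.12 (cv2) and the standard library are available. Lean on these libraries where they do the work, as an engineer would, in place of code of your own. Each camera call takes 0.05 s, during which the arm holds its last target. There are 200 camera calls.

## Working session

There is one attempt and no reset: what is moved stays moved. The work goes in short steps, Python scripts to look and compute and a tool call to move; the robot and the scene stay as the last step left them, time stands still between calls to the robot, and variables do not carry over. Pictures are saved under pics/ and viewed, at most 14 in all, crops included, and the job is handed in when it is done.

Besides the shell and the picture viewer there is one more tool, called after "Request:" by a JSON object that holds its "method" and its "body", one argument or row to a line. jog_arm: Moves the arm, as the interface text tells. Its arguments: {"type":"object","properties":{"deltas":{"type":"array"},"newtons":{"type":"number"}},"required":["deltas"]}

```bash
ls; mkdir -p pics; python3 - <<'E'
from cell import manip
import cv2
s=manip.get_state();print(s)
for n in("top","scene"):
    p,d=manip.read_camera(n)
    import numpy as np
    np.savez(f"pics/{n}0.npz",p=p,d=d)
    cv2.imwrite(f"pics/{n}0.png",cv2.resize(p[:,:,::-1],(800,600)))
    print(manip.calibration(n))
E
```

```text
pics
{'clock': 0.0, 'q': array([ 1.22251423,  0.61592543, -0.01260634,  1.42492032,  0.0080687 ,
        1.10338073, -0.04038799]), 'joint_vel': array([ 0.00028209,  0.00090735, -0.00024771,  0.00057757,  0.0006202 ,
        0.00200585, -0.00019402]), 'joint_efforts': array([-4.94725027e-04, -4.69209695e+01,  2.59026373e-01, -1.71031541e+01,
        9.88894491e-03,  9.70935042e-03,  3.88813461e-06]), 'tcp_pos': array([ 0.20531429, -0.61584085,  0.20422712]), 'tcp_rot': array([-1.27425402e-03,  9.87079593e-01,  1.60225489e-01, -2.14650179e-04]), 'contact_force': array([0.38901056, 0.07874841, 0.57871159]), 'moment': array([-0.03832996, -0.00746426,  0.00982035]), 'grip_force': 0.0, 'width': 0.08524324080932638}
{'mtx': array([[366.26226229,   0.        , 259.88401782],
       [  0.        , 366.26226229, 186.63088472],
       [  0.        ,   0.        ,   1.        ]]), 'rvec': array([ 2.1999607 , -2.17981909,  0.07636108]), 'tvec': array([0.07555843, 0.54065604, 1.43665304])}
{'mtx': array([[361.48460156,   0.        , 253.83655172],
       [  0.        , 361.48460156, 187.40035171],
       [  0.        ,   0.        ,   1.        ]]), 'rvec': array([ 0.73377165, -2.51058094,  1.26383663]), 'tvec': array([0.47774533, 0.15765498, 1.02335006])}
```

View pics/top0.png

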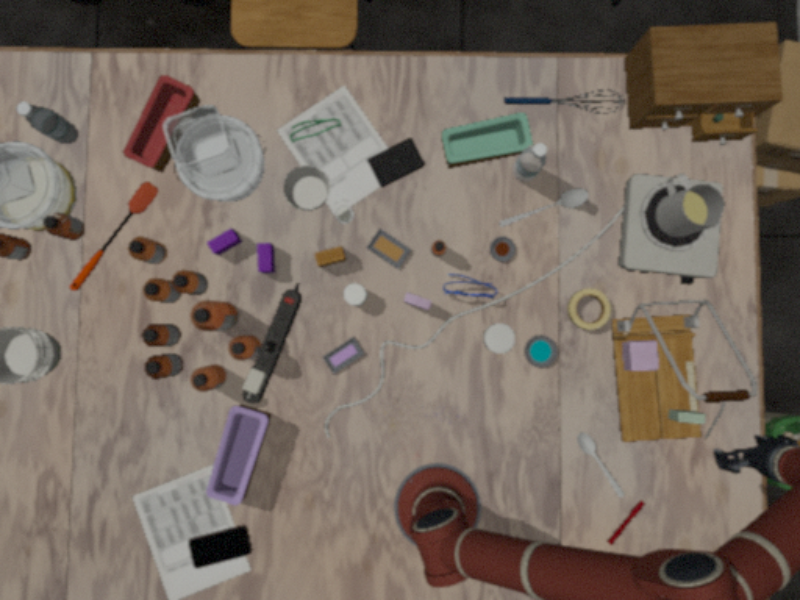

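View pics/scene0.png

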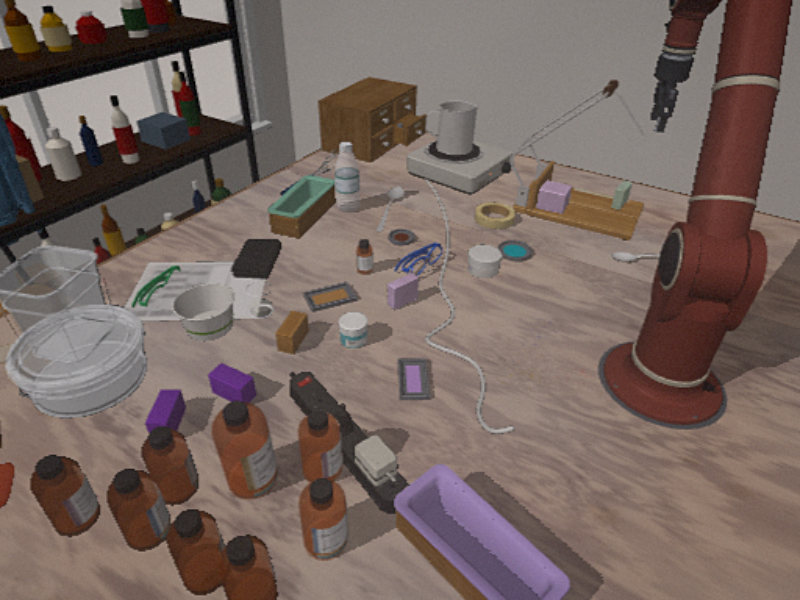

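The top view (800x600) shows: 
- **Items:** pine block (330,256), bottle (438,248), jar (354,294), soap (418,300).
- **Trays:** block (389,248), bottle (503,249), jar (541,351), soap (345,355).
- **Bystanders:** glasses (470,290), tape (590,310).

The white thing at (499,338) needs a closer look.

```bash
cat > h.py <<'E'
import numpy as np, cv2
from cell import manip
def world(n,px,z):
    c=manip.calibration(n);R=cv2.Rodrigues(np.array(c['rvec']))[0];t=np.array(c['tvec']).ravel()
    C=-R.T@t; r=R.T@np.linalg.inv(c['mtx'])@np.array([px[0],px[1],1.])
    return C+r*(z-C[2])/r[2]
def crop(p,c0,r0,w,h,k,name):
    cv2.imwrite(name,cv2.resize(p[r0:r0+h,c0:c0+w,::-1],None,fx=k,fy=k,interpolation=cv2.INTER_CUBIC))
E
python3 - <<'E'
from h import *
p=np.load('pics/top0.npz')['p'];crop(p,195,140,170,100,4.7,'pics/c1.png')
p=np.load('pics/scene0.npz')['p'];crop(p,170,140,180,130,4.4,'pics/c2.png')
E
```

```text
(no output)
```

View pics/c1.png

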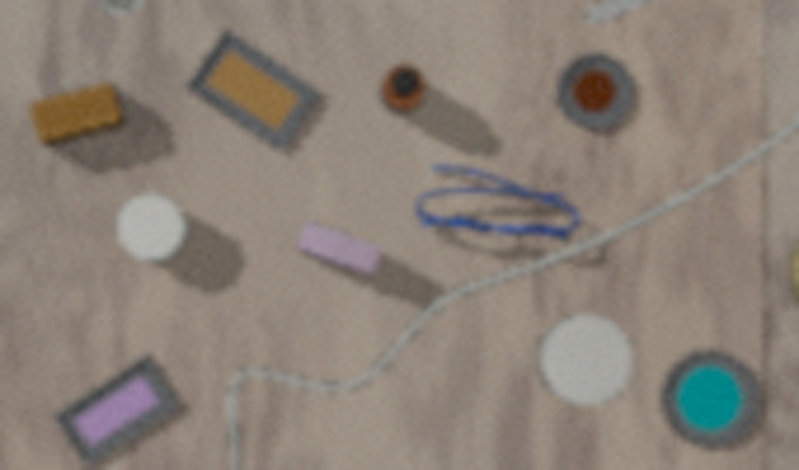

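View pics/c2.png

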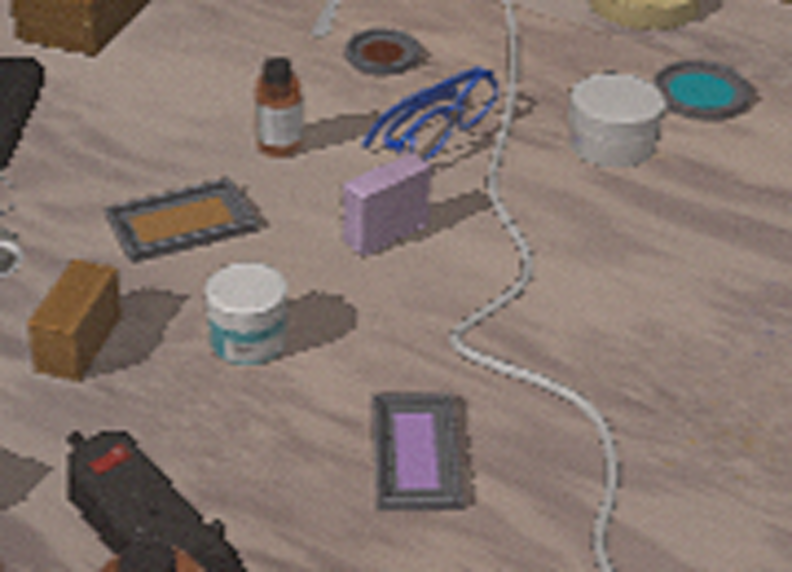

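The crops confirm the details:
- **Bottle:** cap at (405,82).
- **Jar:** the teal-banded jar is at (151,227). The larger plain white jar at (586,360) is a look-alike.
- **Soap and block:** soap at (342,247), block at (78,113).
- **Trays:** bottle (597,92), jar (711,399), soap (121,410), block (257,92).

Next, world positions and yaws.

```bash
python3 - <<'E'
from h import *
z=np.load('pics/top0.npz');p,d=z['p'],z['d']
c=manip.calibration('top');R=cv2.Rodrigues(np.array(c['rvec']))[0];t=np.array(c['tvec']).ravel()
v,u=np.mgrid[0:384,0:512]
ray=np.stack([u,v,np.ones_like(u)],-1)@np.linalg.inv(c['mtx']).T
W=((ray*d[...,None])-t)@R
print('cam',-R.T@t)
nat=lambda a:(195+(a[0]+.5)/4.7-.5,140+(a[1]+.5)/4.7-.5)
items=dict(bottle=((405,82),.078),jar=((151,227),.05),soap=((342,245),.057),block=((77,108),.045),btray=((597,92),.007),btray_disc=((594,91),.004),jtray=((711,398),.004),stray=((116,410),.004),ktray=((253,91),.004),glassL=((420,208),.04))
for k,(a,h) in items.items():
    n=nat(a);w=world('top',n,h)
    m=(np.hypot(W[...,0]-w[0],W[...,1]-w[1])<.055)&(abs(W[...,2]-h)<(.008))
    if h<.02: 
        hsv=cv2.cvtColor(p,cv2.COLOR_RGB2HSV)
        sat=hsv[...,1].astype(int)
        gl=(np.hypot(u-n[0],v-n[1])<13)
        ref=sat[int(round(n[1])),int(round(n[0]))]
        hue=hsv[...,0].astype(int);hr=hue[int(round(n[1])),int(round(n[0]))]
        m=gl&(abs(hue-hr)<12)&(sat>ref*.65)
        P=np.array([world('top',(x,y),h)[:2] for y,x in np.argwhere(m)])
    else: P=W[m][:,:2]
    r=cv2.minAreaRect(P.astype(np.float32)*1000)
    print(k,w[:2].round(4),len(P),'mean',P.mean(0).round(4),'rect',np.round(r[0],1),np.round(r[1],1),round(r[2],1))
# hand-picked edge directions (crop px)
for k,q,h in (('soap',[(310,221),(383,246),(374,273),(299,247)],.057),('block',[(33,100),(115,84)],.045),('stray',[(148,356),(58,418),(91,463),(187,406)],.01),('stray patch',[(146,374),(70,421),(86,447),(163,400)],.004),('ktray',[(228,32),(326,100),(291,152),(190,84)],.01),('kpatch',[(223,51),(301,98),(283,130),(206,83)],.004)):
    P=np.array([world('top',nat(a),h)[:2] for a in q]);e=P[1]-P[0]
    print(k,P.mean(0).round(4),'yaw of edge',np.degrees(np.arctan2(e[1],e[0])).round(1),np.hypot(*e).round(3), [np.degrees(np.arctan2(*(P[2]-P[3])[::-1])).round(1)] if len(P)>2 else '')
E
```

```text
cam [0.4444036  0.08588814 1.46871327]
bottle [0.6501 0.0018] 31 mean [0.6506 0.003 ] rect [649.2   1.7] [25.4 19.9] 32.8
jar [0.5317 0.2092] 157 mean [0.5324 0.2105] rect [533.6 210.3] [51.  51.4] 0.7
soap [0.5179 0.0516] 104 mean [0.5165 0.055 ] rect [516.7  55. ] [64.8 23.7] 70.6
block [0.6306 0.2727] 158 mean [0.6282 0.2764] rect [628.3 276.4] [34.1 71.9] 15.6
btray [ 0.6536 -0.1669] 43 mean [ 0.6544 -0.1644] rect [ 654.3 -164.3] [24.2 24.5] 89.9
btray_disc [ 0.6549 -0.1648] 47 mean [ 0.6551 -0.1645] rect [ 656.7 -162.8] [28.2 28.5] 89.9
jtray [ 0.3937 -0.2636] 124 mean [ 0.3935 -0.2623] rect [ 394.8 -262.1] [43.9 47.8] 89.7
stray [0.3791 0.2405] 126 mean [0.3789 0.2404] rect [379.1 240.6] [28.7 70.3] 34.2
ktray [0.652  0.1276] 145 mean [0.6532 0.128 ] rect [653.3 128.4] [71.6 32.6] 56.7
glassL [ 0.5502 -0.0135] 33 mean [ 0.5491 -0.0385] rect [549.1 -43.2] [45.7 55.6] 27.4
soap [0.5164 0.052 ] yaw of edge -108.4 0.063 [np.float64(-108.6)]
block [0.644  0.2754] yaw of edge -78.3 0.069 
stray [0.3788 0.2356] yaw of edge 125.1 0.092 [np.float64(121.2)]
stray patch [0.3787 0.2402] yaw of edge 122.3 0.075 [np.float64(121.9)]
ktray [0.6504 0.1225] yaw of edge -124.4 0.102 [np.float64(-123.5)]
kpatch [0.6525 0.1274] yaw of edge -120.7 0.078 [np.float64(-121.0)]
```

```bash
python3 - <<'E'
from h import *
z=np.load('pics/top0.npz');d=z['d']
c=manip.calibration('top');R=cv2.Rodrigues(np.array(c['rvec']))[0];t=np.array(c['tvec']).ravel()
v,u=np.mgrid[0:384,0:512]
W=((np.stack([u,v,np.ones_like(u)],-1)@np.linalg.inv(c['mtx']).T*d[...,None])-t)@R
W=W[d>0]
print('cols y', np.arange(-.75,.35,.05).round(2))
for x in np.arange(.85,.1,-.05):
    row=[]
    for y in np.arange(-.75,.35,.05):
        m=(abs(W[:,0]-x)<.025)&(abs(W[:,1]-y)<.025); row.append(int(1000*W[m,2].max()) if m.any() else -1)
    print(round(x,2),*[f'{r:4d}' for r in row])
E
```

```text
cols y [-0.75 -0.7  -0.65 -0.6  -0.55 -0.5  -0.45 -0.4  -0.35 -0.3  -0.25 -0.2
 -0.15 -0.1  -0.05  0.    0.05  0.1   0.15  0.2   0.25  0.3 ]
0.85    8    8    7   70   69   70   10   10    9    8  183  185    8   69   72   71   32   32   33   30    7   69
0.8   10   71   73  201  201   74   68   17   18   19    9   12    8    9    6    8    6   15   30    8    9   72
0.75    9   -1  204  208  204   84   71    8   15   23   20   12    9    7    8    6    9   11    9   63   64   71
0.7    7   71  202  209  204   83   70   14   11   10    8   11   13    8    6    7    9   12   15    8   67    9
0.65    9   71   77   81   83   77   71   13   13    8    7   13   13   10    9   83    7   14   12   14   53   52
0.6    7   73   72   74   73   75   71    9    9   16   17    8    9   10   32    9   11   13   13    8   53   52
0.55   11    9   55   56    9    9    7   31   33   12   12   14   46   50   52   43   59   63    7   56   54    7
0.5    9    6   77  193  150  153  187   28   30    9    7    8   13   12   16   55   62   62    6   52   53    6
0.45    8    9   78  245  103  101  232   29   29   12   12   49   54   50   16   15   10    7    8    8    9    7
0.4    8    7   29  289   81  276  277    7   10   17   16   52   54   50    9   15   13   14   18   14   13    7
0.35    8    9   32  341  346  340  311    8    7   18   12    9    9    7    6   13    8    7   15   13   12   15
0.3    8    7   30  344  346  345   32    7    8    7    8    7    5    7    8    7    7    7   12   12    6    8
0.25    7  347  402  474  523   31   29    8   10    9    8    9    6    7    9    6    7    7    7   15   15   11
0.2    8    8  268  481  568  641  651  644   13   10    8    8    7    6    8    8    6    8    6    8   34   32
0.15    5    7    7  439  343   20  687  706  735  754  751    7    8    7    9    6    9    7    8    5    7    8
```

```bash
cat > plan.py <<'E'
import sys, numpy as np
from scipy.spatial.transform import Rotation as Ro
from cell import manip
def tool(psi): return Ro.from_euler('z',psi,degrees=True)*Ro.from_quat([1,0,0,0])
def plan(wps):
    s=manip.get_state();p=s['tcp_pos'];q=s['tcp_rot'];R=Ro.from_quat(np.r_[q[1:],q[0]])
    x=R.as_matrix()[:,0];print('t',round(s['clock'],2),'tcp',p.round(4),'psi',np.degrees(np.arctan2(x[1],x[0])).round(2),'tilt',np.degrees(np.arccos(-R.as_matrix()[2,2])).round(2),'w',round(s['width'],4),'grip',round(float(s['grip_force']),1),'F',s['contact_force'].round(1),'q7',round(s['q'][6],2))
    for w in wps:
        T=np.array(w[:3]);N=tool(w[3]);d=R.inv().apply(T-p);r=(R.inv()*N).as_rotvec()
        print(w,'->',d.round(3).tolist(),r.round(3).tolist(),'rows',round(max(np.linalg.norm(d)/.05,np.degrees(np.linalg.norm(r))/8.59),1))
        p,R=T,N
if __name__=='__main__': plan(eval('['+sys.argv[1]+']'))
E
python3 plan.py "(.17,-.42,.2,22),(.33,-.30,.2,48),(.49,-.15,.2,45),(.651,.003,.16,45)"
```

```text
t 0.1 tcp [ 0.2054 -0.6159  0.2044] psi 18.44 tilt 0.13 w 0.0855 grip 0.0 F [-0.7  0.5  0.4] q7 -0.04
(0.17, -0.42, 0.2, 22) -> [0.028, -0.197, 0.005] [-0.002, -0.0, -0.062] rows 4.0
(0.33, -0.3, 0.2, 48) -> [0.193, -0.051, 0.0] [0.0, 0.0, -0.454] rows 4.0
(0.49, -0.15, 0.2, 45) -> [0.219, 0.019, 0.0] [0.0, 0.0, 0.052] rows 4.4
(0.651, 0.003, 0.16, 45) -> [0.222, 0.006, 0.04] [0.0, 0.0, 0.0] rows 4.5
```

Request:
{"method": "jog_arm", "body": {
  "deltas": [
    [[0.028,-0.197,0.005,-0.002,0,-0.062,0],[0.028,-0.197,0.005,-0.002,0,-0.062,0],[0.028,-0.197,0.005,-0.002,0,-0.062,0],[0.028,-0.197,0.005,-0.002,0,-0.062,0],[0.028,-0.197,0.005,-0.002,0,-0.062,0]]
  ]
}}

```text
clock: 0.6
tcp_pos: [0.1665, -0.4099, 0.198]
tcp_rot: [-0.007, 0.981, 0.192, -0.001]
contact_force: [0.6, -2.5, 0.6]
width: 0.0854
grip_force: 0.0
```

Request:
{"method": "jog_arm", "body": {
  "deltas": [
    [[0.193,-0.051,0,0,0,-0.454,0],[0.193,-0.051,0,0,0,-0.454,0],[0.193,-0.051,0,0,0,-0.454,0],[0.193,-0.051,0,0,0,-0.454,0],[0.193,-0.051,0,0,0,-0.454,0]]
  ]
}}

```text
clock: 1.1
tcp_pos: [0.3363, -0.2957, 0.2006]
tcp_rot: [0.001, 0.911, 0.413, 0.003]
contact_force: [-0.4, -0.1, 0.2]
width: 0.0854
grip_force: 0.0
```

Request:
{"method": "jog_arm", "body": {
  "deltas": [
    [[0.219,0.019,0,0,0,0.052,0],[0.219,0.019,0,0,0,0.052,0],[0.219,0.019,0,0,0,0.052,0],[0.219,0.019,0,0,0,0.052,0],[0.219,0.019,0,0,0,0.052,0]]
  ]
}}

```text
clock: 1.6
tcp_pos: [0.4938, -0.1464, 0.2001]
tcp_rot: [0.0, 0.922, 0.386, 0.002]
contact_force: [-0.1, -0.7, -0.3]
width: 0.0853
grip_force: 0.0
```

Request:
{"method": "jog_arm", "body": {
  "deltas": [
    [[0.222,0.006,0.04,0,0,0,0],[0.222,0.006,0.04,0,0,0,0],[0.222,0.006,0.04,0,0,0,0],[0.222,0.006,0.04,0,0,0,0],[0.222,0.006,0.04,0,0,0,0]]
  ]
}}

```text
clock: 2.1
tcp_pos: [0.6532, 0.0061, 0.1582]
tcp_rot: [-0.001, 0.923, 0.385, 0.0]
contact_force: [-0.2, 0.6, 0.2]
width: 0.0855
grip_force: 0.0
```

```bash
python3 plan.py "(.651,.003,.12,45),(.651,.003,.016,45)"; python3 - <<'E'
from h import *
p,d=manip.read_camera('scene');crop(p,170,100,180,130,4.4,'pics/c3.png')
E
```

```text
t 2.1 tcp [0.6532 0.0061 0.1582] psi 45.28 tilt 0.07 w 0.0855 grip 0.0 F [-0.2  0.6  0.2] q7 -0.97
(0.651, 0.003, 0.12, 45) -> [-0.004, 0.001, 0.038] [-0.001, -0.001, 0.005] rows 0.8
(0.651, 0.003, 0.016, 45) -> [0.0, 0.0, 0.104] [0.0, 0.0, 0.0] rows 2.1
```

View pics/c3.png

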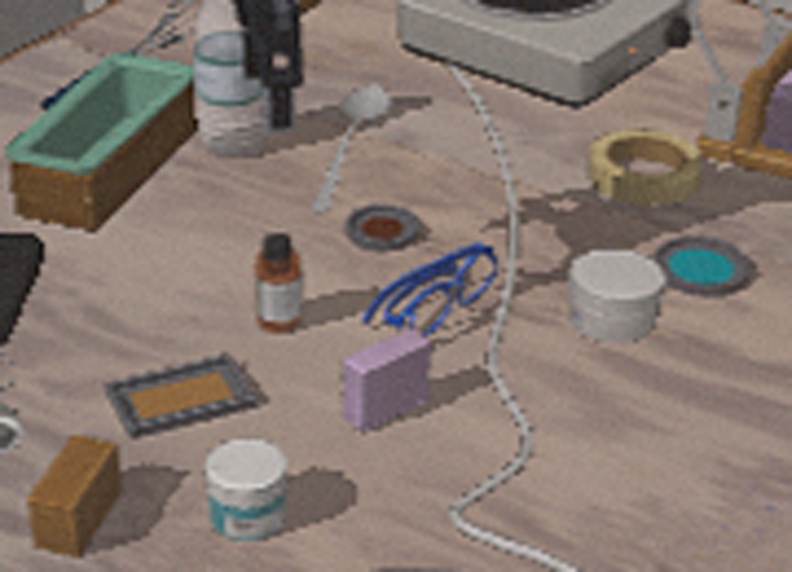

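The gripper's tips are at (280,125), right above the bottle (278,280). I'll correct the position, descend and grip.

Request:
{"method": "jog_arm", "body": {
  "deltas": [
    [[-0.004,0.001,0.038,-0.001,-0.001,0.005,0],[-0.004,0.001,0.038,-0.001,-0.001,0.005,0],[-0.004,0.001,0.038,-0.001,-0.001,0.005,0],[-0.004,0.001,0.038,-0.001,-0.001,0.005,0]]
  ]
}}

```text
clock: 2.55
tcp_pos: [0.6503, -0.0028, 0.1235]
tcp_rot: [0.002, 0.925, 0.38, 0.001]
contact_force: [0.2, -0.9, 1.2]
width: 0.0855
grip_force: 0.0
```

```bash
python3 plan.py "(.6505,.003,.016,45)"
```

```text
t 2.55 tcp [ 0.6503 -0.0028  0.1235] psi 44.67 tilt 0.26 w 0.0855 grip 0.0 F [ 0.2 -0.9  1.2] q7 -0.98
(0.6505, 0.003, 0.016, 45) -> [0.004, -0.005, 0.108] [0.004, 0.0, -0.006] rows 2.2
```

Request:
{"method": "jog_arm", "body": {
  "deltas": [
    [[0,0,0,0,0,0,0],[0,0,0,0,0,0,0],[0,0,0,0,0,0,0]]
  ]
}}

```text
clock: 2.85
tcp_pos: [0.6498, -0.0022, 0.1229]
tcp_rot: [0.002, 0.925, 0.381, 0.0]
contact_force: [0.4, -0.4, -0.3]
width: 0.0857
grip_force: 0.0
```

```bash
python3 plan.py "(.6505,.003,.016,45)"
```

```text
t 2.85 tcp [ 0.6498 -0.0022  0.1229] psi 44.73 tilt 0.22 w 0.0857 grip 0.0 F [ 0.4 -0.4 -0.3] q7 -0.98
(0.6505, 0.003, 0.016, 45) -> [0.004, -0.004, 0.107] [0.004, 0.001, -0.005] rows 2.1
```

Request:
{"method": "jog_arm", "body": {
  "deltas": [
    [[0.004,-0.004,0.05,0.004,0.001,-0.005,0],[0.004,-0.004,0.08,0.004,0.001,-0.005,0],[0.004,-0.004,0.107,0.004,0.001,-0.005,0],[0.004,-0.004,0.107,0.004,0.001,-0.005,0],[0.004,-0.004,0.107,0.004,0.001,-0.005,0]]
  ]
}}

```text
clock: 3.35
tcp_pos: [0.6499, 0.0033, 0.0154]
tcp_rot: [-0.0, 0.924, 0.383, -0.0]
contact_force: [-0.0, 1.3, 0.7]
width: 0.0852
grip_force: 0.0
```

Request:
{"method": "jog_arm", "body": {
  "deltas": [
    [[0,0,0,0,0,0,255],[0,0,0,0,0,0,255],[0,0,0,0,0,0,255],[0,0,0,0,0,0,255],[0,0,0,0,0,0,255]]
  ],
  "newtons": 25
}}

```text
clock: 3.85
tcp_pos: [0.6505, 0.0032, 0.0164]
tcp_rot: [0.0, 0.924, 0.383, 0.0]
contact_force: [-0.7, -1.0, 5.2]
width: 0.0356
grip_force: 25.3
```

```bash
python3 plan.py "(.6505,.003,.1,45)"
```

```text
t 3.85 tcp [0.6505 0.0032 0.0164] psi 45.02 tilt 0.05 w 0.0356 grip 25.3 F [-0.7 -1.   5.2] q7 -1.01
(0.6505, 0.003, 0.1, 45) -> [-0.0, 0.0, -0.084] [0.0, -0.001, 0.0] rows 1.7
```

Request:
{"method": "jog_arm", "body": {
  "deltas": [
    [[0,0,-0.03,0,0,0,255],[0,0,-0.06,0,0,0,255],[0,0,-0.084,0,0,0,255],[0,0,-0.084,0,0,0,255],[0,0,-0.084,0,0,0,255]]
  ]
}}

```text
clock: 4.35
tcp_pos: [0.6492, 0.0031, 0.0987]
tcp_rot: [-0.0, 0.924, 0.383, -0.001]
contact_force: [-0.4, -0.1, -0.9]
width: 0.0356
grip_force: 25.5
```

```bash
python3 plan.py "(.6548,-.1645,.1,45)"; python3 - <<'E'
from h import *
p,d=manip.read_camera('scene');crop(p,190,90,140,110,5.4,'pics/c4.png')
E
```

```text
t 4.35 tcp [0.6492 0.0031 0.0987] psi 45.02 tilt 0.11 w 0.0356 grip 25.5 F [-0.4 -0.1 -0.9] q7 -0.99
(0.6548, -0.1645, 0.1, 45) -> [-0.115, 0.122, -0.001] [-0.001, 0.001, 0.0] rows 3.4
```

View pics/c4.png

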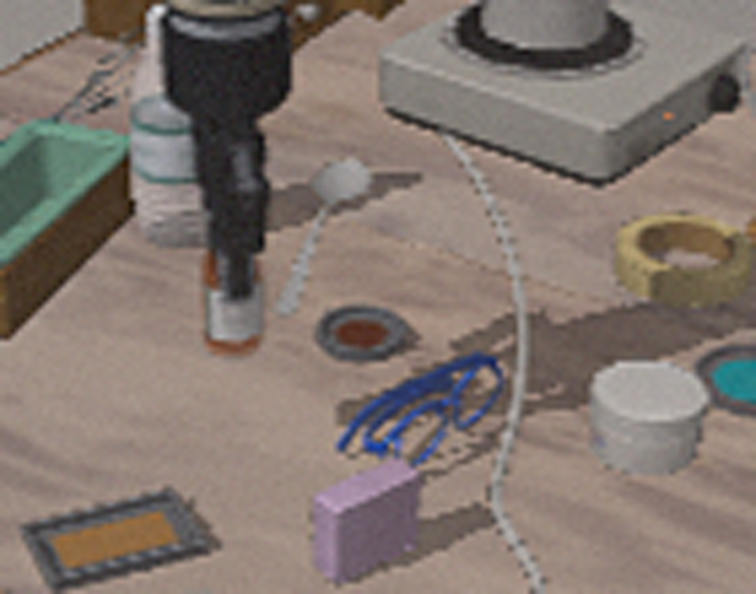

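The bottle hangs upright in the fingers, its foot at (235,350). Moving it over to its tray.

Request:
{"method": "jog_arm", "body": {
  "deltas": [
    [[-0.035,0.037,-0.001,0,0,0,255],[-0.07,0.074,-0.001,0,0,0,255],[-0.1,0.106,-0.001,0,0,0,255],[-0.115,0.122,-0.001,0,0,0,255],[-0.115,0.122,-0.001,0,0,0,255]]
  ]
}}

```text
clock: 4.9
tcp_pos: [0.6522, -0.172, 0.0972]
tcp_rot: [0.001, 0.926, 0.379, -0.004]
contact_force: [-0.3, -0.3, -0.2]
width: 0.0355
grip_force: 25.5
```

Request:
{"method": "jog_arm", "body": {
  "deltas": [
    [[0,0,0.03,0,0,0,255],[0,0,0.05,0,0,0,255],[0,0,0.05,0,0,0,255],[0,0,0.05,0,0,0,255]]
  ]
}}

```text
clock: 5.3
tcp_pos: [0.6541, -0.1628, 0.0489]
tcp_rot: [-0.001, 0.923, 0.384, -0.001]
contact_force: [0.3, 0.2, 0.7]
width: 0.0357
grip_force: 25.5
```

```bash
python3 plan.py "(.6548,-.1645,.022,45)"; python3 - <<'E'
from h import *
p,d=manip.read_camera('scene');crop(p,210,110,100,75,8,'pics/c5.png')
E
```

```text
t 5.3 tcp [ 0.6541 -0.1628  0.0489] psi 45.12 tilt 0.22 w 0.0357 grip 25.5 F [0.3 0.2 0.7] q7 -0.75
(0.6548, -0.1645, 0.022, 45) -> [-0.001, 0.002, 0.027] [-0.004, 0.001, 0.002] rows 0.5
```

View pics/c5.png

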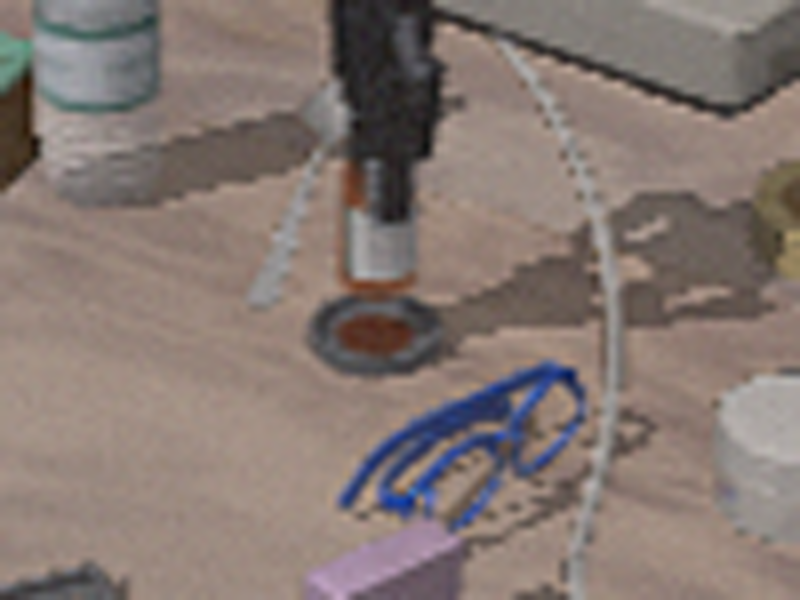

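The bottle (378,290) is lined up over the disc (376,335). Lowering it.

Request:
{"method": "jog_arm", "body": {
  "deltas": [
    [[-0.001,0.002,0.015,-0.004,0.001,0.002,255],[-0.001,0.002,0.023,-0.004,0.001,0.002,255],[-0.001,0.002,0.027,-0.004,0.001,0.002,255],[-0.001,0.002,0.028,-0.004,0.001,0.002,255],[-0.001,0.002,0.028,-0.004,0.001,0.002,255]]
  ]
}}

```text
clock: 5.85
tcp_pos: [0.6556, -0.1664, 0.0223]
tcp_rot: [0.001, 0.924, 0.382, 0.001]
contact_force: [1.1, -0.7, 0.4]
width: 0.0359
grip_force: 25.5
```

```bash
python3 plan.py "(.6548,-.1645,.0202,45)"
```

```text
t 5.85 tcp [ 0.6556 -0.1664  0.0223] psi 44.92 tilt 0.19 w 0.0359 grip 25.5 F [ 1.1 -0.7  0.4] q7 -0.76
(0.6548, -0.1645, 0.0202, 45) -> [0.001, -0.002, 0.002] [0.003, -0.001, -0.001] rows 0.1
```

Request:
{"method": "jog_arm", "body": {
  "deltas": [
    [[0.001,-0.001,0.001,0.003,0,0,255],[0.001,-0.001,0.002,0.003,0,0,255],[0.001,-0.001,0.002,0.003,0,0,255]]
  ]
}}

```text
clock: 6.15
tcp_pos: [0.6558, -0.1648, 0.0204]
tcp_rot: [-0.0, 0.924, 0.382, 0.001]
contact_force: [0.0, 0.9, 1.7]
width: 0.0356
grip_force: 25.6
```

```bash
python3 plan.py "(.6548,-.1645,.0202,45)"
```

```text
t 6.15 tcp [ 0.6558 -0.1648  0.0204] psi 44.92 tilt 0.07 w 0.0356 grip 25.6 F [0.  0.9 1.7] q7 -0.76
(0.6548, -0.1645, 0.0202, 45) -> [-0.0, -0.001, 0.0] [0.0, -0.001, -0.001] rows 0.0
```

Request:
{"method": "jog_arm", "body": {
  "deltas": [
    [[0,0,0.001,0,0,0,255],[0,0,0.001,0,0,0,255]]
  ]
}}

```text
clock: 6.35
tcp_pos: [0.6559, -0.1648, 0.0204]
tcp_rot: [0.0, 0.924, 0.382, 0.001]
contact_force: [0.1, 0.7, 6.2]
width: 0.0355
grip_force: 26.0
```

Request:
{"method": "jog_arm", "body": {
  "deltas": [
    [[0,0,0,0,0,0,0],[0,0,0,0,0,0,0],[0,0,0,0,0,0,0],[0,0,0,0,0,0,0],[0,0,0,0,0,0,0]]
  ]
}}

```text
clock: 6.85
tcp_pos: [0.6552, -0.1652, 0.0187]
tcp_rot: [-0.0, 0.924, 0.382, -0.0]
contact_force: [-0.1, 0.6, 0.4]
width: 0.0855
grip_force: 0.0
```

Request:
{"method": "jog_arm", "body": {
  "deltas": [
    [[0,0,-0.04,0,0,0,0],[0,0,-0.08,0,0,0,0],[0,0,-0.12,0,0,0,0],[0,0,-0.15,0,0,0,0],[0,0,-0.15,0,0,0,0]]
  ]
}}

```text
clock: 7.35
tcp_pos: [0.6588, -0.1656, 0.175]
tcp_rot: [0.003, 0.924, 0.382, 0.005]
contact_force: [0.4, 0.2, -0.0]
width: 0.0852
grip_force: 0.0
```

```bash
python3 plan.py "(.60,.03,.16,80),(.533,.21,.13,90),(.533,.21,.016,90)"
```

```text
t 7.35 tcp [ 0.6588 -0.1656  0.175 ] psi 44.9 tilt 0.66 w 0.0852 grip 0.0 F [ 0.4  0.2 -0. ] q7 -0.72
(0.6, 0.03, 0.16, 80) -> [0.096, -0.18, 0.014] [0.011, -0.004, -0.613] rows 4.1
(0.533, 0.21, 0.13, 90) -> [0.166, -0.097, 0.03] [0.0, 0.0, -0.175] rows 3.9
(0.533, 0.21, 0.016, 90) -> [0.0, 0.0, 0.114] [0.0, 0.0, 0.0] rows 2.3
```

Request:
{"method": "jog_arm", "body": {
  "deltas": [
    [[0.024,-0.045,0.003,0,0,-0.14,0],[0.048,-0.09,0.005,0,0,-0.28,0],[0.072,-0.135,0.01,0,0,-0.42,0],[0.096,-0.18,0.01,0,0,-0.56,0],[0.096,-0.18,0.01,0,0,-0.613,0]]
  ]
}}

```text
clock: 7.85
tcp_pos: [0.5928, 0.0407, 0.1588]
tcp_rot: [-0.004, 0.76, 0.65, 0.001]
contact_force: [-0.0, 0.1, -0.2]
width: 0.0857
grip_force: 0.0
```

Request:
{"method": "jog_arm", "body": {
  "deltas": [
    [[0.04,-0.024,0.01,0,0,-0.05,0],[0.08,-0.048,0.02,0,0,-0.1,0],[0.12,-0.072,0.03,0,0,-0.175,0],[0.166,-0.097,0.03,0,0,-0.175,0],[0.166,-0.097,0.03,0,0,-0.175,0]]
  ]
}}

```text
clock: 8.35
tcp_pos: [0.5245, 0.2205, 0.1289]
tcp_rot: [-0.004, 0.702, 0.713, 0.002]
contact_force: [-0.5, 0.1, 0.3]
width: 0.0855
grip_force: 0.0
```

Request:
{"method": "jog_arm", "body": {
  "deltas": [
    [[0,0,0.015,0,0,0,0],[0,0,0.03,0,0,0,0],[0,0,0.03,0,0,0,0],[0,0,0.03,0,0,0,0]]
  ]
}}

```text
clock: 8.75
tcp_pos: [0.5292, 0.2101, 0.0987]
tcp_rot: [-0.0, 0.707, 0.707, -0.0]
contact_force: [0.8, -1.2, -0.1]
width: 0.0852
grip_force: 0.0
```

```bash
python3 plan.py "(.533,.2105,.016,90)"; python3 - <<'E'
from h import *
p,d=manip.read_camera('scene');crop(p,160,130,150,112,5.3,'pics/c6.png')
E
```

```text
t 8.75 tcp [0.5292 0.2101 0.0987] psi 90.05 tilt 0.05 w 0.0852 grip 0.0 F [ 0.8 -1.2 -0.1] q7 -0.75
(0.533, 0.2105, 0.016, 90) -> [0.0, 0.004, 0.083] [-0.001, -0.0, 0.001] rows 1.7
```

View pics/c6.png

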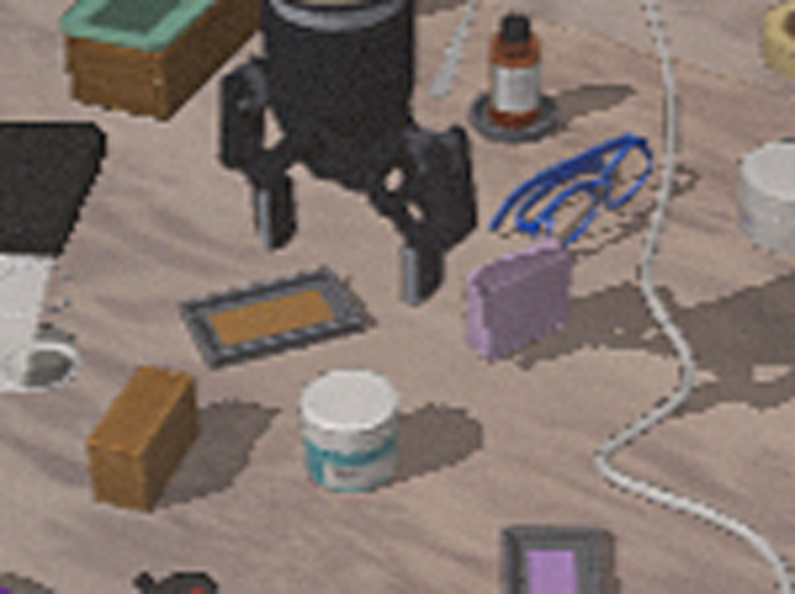

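The bottle stands in its tray at (515,110). The fingers, at (278,245) and (415,300), straddle the jar (350,400). Descending.

Request:
{"method": "jog_arm", "body": {
  "deltas": [
    [[0,0.004,0.03,0,0,0,0],[0,0.004,0.06,0,0,0,0],[0,0.004,0.083,0,0,0,0],[0,0.004,0.083,0,0,0,0],[0,0.004,0.083,0,0,0,0]]
  ]
}}

```text
clock: 9.3
tcp_pos: [0.534, 0.2108, 0.0169]
tcp_rot: [-0.0, 0.707, 0.707, 0.001]
contact_force: [0.5, 0.9, 0.8]
width: 0.0852
grip_force: 0.0
```

Request:
{"method": "jog_arm", "body": {
  "deltas": [
    [[0,0,0,0,0,0,255],[0,0,0,0,0,0,255],[0,0,0,0,0,0,255],[0,0,0,0,0,0,255],[0,0,0,0,0,0,255]]
  ]
}}

```text
clock: 9.8
tcp_pos: [0.5328, 0.2111, 0.0177]
tcp_rot: [-0.0, 0.707, 0.708, 0.0]
contact_force: [-3.0, -0.5, 6.0]
width: 0.0518
grip_force: 27.9
```

Request:
{"method": "jog_arm", "body": {
  "deltas": [
    [[0,0,-0.03,0,0,0,255],[0,0,-0.06,0,0,0,255],[0,0,-0.09,0,0,0,255],[0,0,-0.1,0,0,0,255],[0,0,-0.1,0,0,0,255]]
  ]
}}

```text
clock: 10.3
tcp_pos: [0.5346, 0.2109, 0.1178]
tcp_rot: [0.001, 0.707, 0.707, 0.002]
contact_force: [-0.5, -0.5, -0.8]
width: 0.0518
grip_force: 26.3
```

```bash
python3 plan.py "(.5,.06,.12,90),(.42,-.13,.12,90),(.3935,-.2625,.12,90)"
```

```text
t 10.3 tcp [0.5346 0.2109 0.1178] psi 90.04 tilt 0.25 w 0.0518 grip 26.3 F [-0.5 -0.5 -0.8] q7 -0.74
(0.5, 0.06, 0.12, 90) -> [-0.151, -0.035, -0.003] [0.004, -0.002, 0.001] rows 3.1
(0.42, -0.13, 0.12, 90) -> [-0.19, -0.08, 0.0] [0.0, 0.0, 0.0] rows 4.1
(0.3935, -0.2625, 0.12, 90) -> [-0.132, -0.026, 0.0] [0.0, 0.0, 0.0] rows 2.7
```

Request:
{"method": "jog_arm", "body": {
  "deltas": [
    [[-0.038,-0.009,-0.003,0,0,0,255],[-0.076,-0.018,-0.003,0,0,0,255],[-0.114,-0.026,-0.003,0,0,0,255],[-0.151,-0.035,-0.003,0,0,0,255]]
  ]
}}

```text
clock: 10.7
tcp_pos: [0.497, 0.0574, 0.1173]
tcp_rot: [-0.001, 0.707, 0.707, -0.001]
contact_force: [0.7, -0.4, -1.5]
width: 0.0519
grip_force: 26.4
```

Request:
{"method": "jog_arm", "body": {
  "deltas": [
    [[-0.038,-0.016,0,0,0,0,255],[-0.076,-0.032,0,0,0,0,255],[-0.114,-0.048,0,0,0,0,255],[-0.152,-0.064,0,0,0,0,255],[-0.19,-0.08,0,0,0,0,255]]
  ]
}}

```text
clock: 11.2
tcp_pos: [0.4168, -0.1321, 0.1176]
tcp_rot: [-0.001, 0.707, 0.707, -0.001]
contact_force: [0.8, -0.3, -0.3]
width: 0.052
grip_force: 26.4
```

Request:
{"method": "jog_arm", "body": {
  "deltas": [
    [[-0.04,-0.008,0,0,0,0,255],[-0.08,-0.016,0,0,0,0,255],[-0.11,-0.022,0,0,0,0,255],[-0.132,-0.026,0,0,0,0,255],[-0.132,-0.026,0,0,0,0,255]]
  ]
}}

```text
clock: 11.7
tcp_pos: [0.3905, -0.2663, 0.1171]
tcp_rot: [-0.001, 0.709, 0.705, -0.001]
contact_force: [-0.3, 0.2, -0.6]
width: 0.0517
grip_force: 26.4
```

Request:
{"method": "jog_arm", "body": {
  "deltas": [
    [[0,0,0.025,0,0,0,255],[0,0,0.05,0,0,0,255],[0,0,0.07,0,0,0,255],[0,0,0.07,0,0,0,255],[0,0,0.07,0,0,0,255]]
  ]
}}

```text
clock: 12.2
tcp_pos: [0.3928, -0.2613, 0.0485]
tcp_rot: [-0.001, 0.706, 0.708, 0.0]
contact_force: [-0.6, -0.5, -0.2]
width: 0.0522
grip_force: 26.5
```

```bash
python3 plan.py "(.3935,-.2625,.0225,90)"; python3 - <<'E'
from h import *
p,d=manip.read_camera('scene');crop(p,250,100,120,90,6.6,'pics/c7.png')
E
```

```text
t 12.2 tcp [ 0.3928 -0.2613  0.0485] psi 90.16 tilt 0.13 w 0.0522 grip 26.5 F [-0.6 -0.5 -0.2] q7 0.07
(0.3935, -0.2625, 0.0225, 90) -> [-0.001, 0.001, 0.026] [-0.001, -0.002, 0.003] rows 0.5
```

View pics/c7.png

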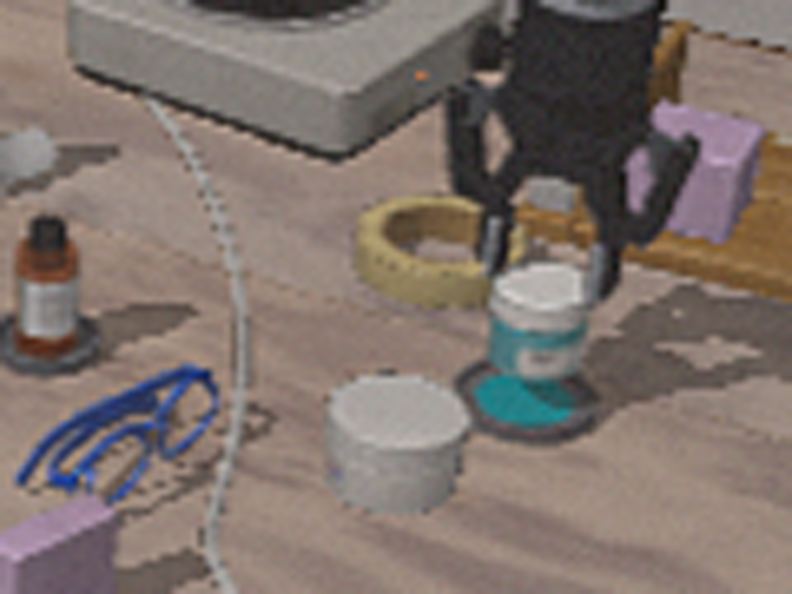

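The jar (538,320) is upright and lined up over the teal disc (528,400). Lowering it.

Request:
{"method": "jog_arm", "body": {
  "deltas": [
    [[-0.001,0.001,0.014,0,0,0,255],[-0.001,0.001,0.022,0,0,0,255],[-0.001,0.001,0.026,0,0,0,255],[-0.001,0.001,0.027,0,0,0,255],[-0.001,0.001,0.027,0,0,0,255]]
  ]
}}

```text
clock: 12.75
tcp_pos: [0.394, -0.2637, 0.0221]
tcp_rot: [0.0, 0.707, 0.707, 0.0]
contact_force: [0.7, -0.4, -1.6]
width: 0.0518
grip_force: 26.5
```

Request:
{"method": "jog_arm", "body": {
  "deltas": [
    [[0,0,0.001,0,0,0,255],[0,0,0.001,0,0,0,255]]
  ]
}}

```text
clock: 12.95
tcp_pos: [0.3941, -0.2638, 0.0217]
tcp_rot: [0.0, 0.707, 0.707, 0.0]
contact_force: [-0.9, 0.5, 3.5]
width: 0.0521
grip_force: 27.7
```

```bash
python3 plan.py "(.3935,-.2625,.021,90)"
```

```text
t 12.95 tcp [ 0.3941 -0.2638  0.0217] psi 90.06 tilt 0.05 w 0.0521 grip 27.7 F [-0.9  0.5  3.5] q7 0.04
(0.3935, -0.2625, 0.021, 90) -> [0.001, -0.001, 0.001] [0.001, 0.0, 0.001] rows 0.0
```

Contact is felt. Releasing and rising.

Request:
{"method": "jog_arm", "body": {
  "deltas": [
    [[0,0,0,0,0,0,0],[0,0,0,0,0,0,0],[0,0,0,0,0,0,0],[0,0,0,0,0,0,0],[0,0,0,0,0,0,0]]
  ]
}}

```text
clock: 13.45
tcp_pos: [0.3938, -0.2637, 0.0208]
tcp_rot: [-0.0, 0.707, 0.707, 0.0]
contact_force: [-1.1, 0.5, -0.2]
width: 0.0855
grip_force: 0.0
```

Request:
{"method": "jog_arm", "body": {
  "deltas": [
    [[0,0,-0.03,0,0,0,0],[0,0,-0.07,0,0,0,0],[0,0,-0.11,0,0,0,0],[0,0,-0.11,0,0,0,0],[0,0,-0.11,0,0,0,0]]
  ]
}}

```text
clock: 13.95
tcp_pos: [0.394, -0.2641, 0.1315]
tcp_rot: [0.001, 0.707, 0.707, 0.0]
contact_force: [-0.2, -0.5, -0.0]
width: 0.0851
grip_force: 0.0
```

```bash
python3 plan.py "(.45,-.1,.13,80),(.5165,.0545,.13,70.5),(.5165,.0545,.1,70.5)"
```

```text
t 13.95 tcp [ 0.394  -0.2641  0.1315] psi 90.03 tilt 0.1 w 0.0851 grip 0.0 F [-0.2 -0.5 -0. ] q7 0.17
(0.45, -0.1, 0.13, 80) -> [0.164, 0.056, 0.001] [0.001, 0.001, 0.175] rows 3.5
(0.5165, 0.0545, 0.13, 70.5) -> [0.164, 0.039, 0.0] [0.0, 0.0, 0.166] rows 3.4
(0.5165, 0.0545, 0.1, 70.5) -> [0.0, 0.0, 0.03] [0.0, 0.0, 0.0] rows 0.6
```

Request:
{"method": "jog_arm", "body": {
  "deltas": [
    [[0.041,0.014,0.001,0,0,0.044,0],[0.082,0.028,0.001,0,0,0.088,0],[0.123,0.042,0.001,0,0,0.13,0],[0.164,0.056,0.001,0,0,0.175,0]]
  ]
}}

```text
clock: 14.35
tcp_pos: [0.4487, -0.0982, 0.1283]
tcp_rot: [-0.001, 0.767, 0.642, -0.001]
contact_force: [1.1, 0.0, 0.3]
width: 0.0855
grip_force: 0.0
```

Request:
{"method": "jog_arm", "body": {
  "deltas": [
    [[0.041,0.01,0,0,0,0.041,0],[0.082,0.02,0,0,0,0.083,0],[0.123,0.029,0,0,0,0.125,0],[0.164,0.039,0,0,0,0.166,0],[0.164,0.039,0,0,0,0.166,0]]
  ]
}}

```text
clock: 14.85
tcp_pos: [0.5173, 0.0635, 0.1288]
tcp_rot: [-0.002, 0.813, 0.582, 0.002]
contact_force: [-0.0, 0.0, 0.1]
width: 0.0853
grip_force: 0.0
```

Request:
{"method": "jog_arm", "body": {
  "deltas": [
    [[0,0,0.03,0,0,0,0],[0,0,0.03,0,0,0,0],[0,0,0.03,0,0,0,0]]
  ]
}}

```text
clock: 15.15
tcp_pos: [0.5151, 0.0543, 0.0987]
tcp_rot: [-0.001, 0.817, 0.577, -0.002]
contact_force: [-0.2, 0.3, 0.6]
width: 0.0856
grip_force: 0.0
```

```bash
python3 plan.py "(.5165,.0545,.014,70.5)"; python3 - <<'E'
from h import *
p,d=manip.read_camera('scene');crop(p,200,110,160,120,5,'pics/c8.png')
E
```

```text
t 15.15 tcp [0.5151 0.0543 0.0987] psi 70.5 tilt 0.24 w 0.0856 grip 0.0 F [-0.2  0.3  0.6] q7 -0.8
(0.5165, 0.0545, 0.014, 70.5) -> [0.001, 0.002, 0.085] [-0.004, 0.002, 0.0] rows 1.7
```

View pics/c8.png

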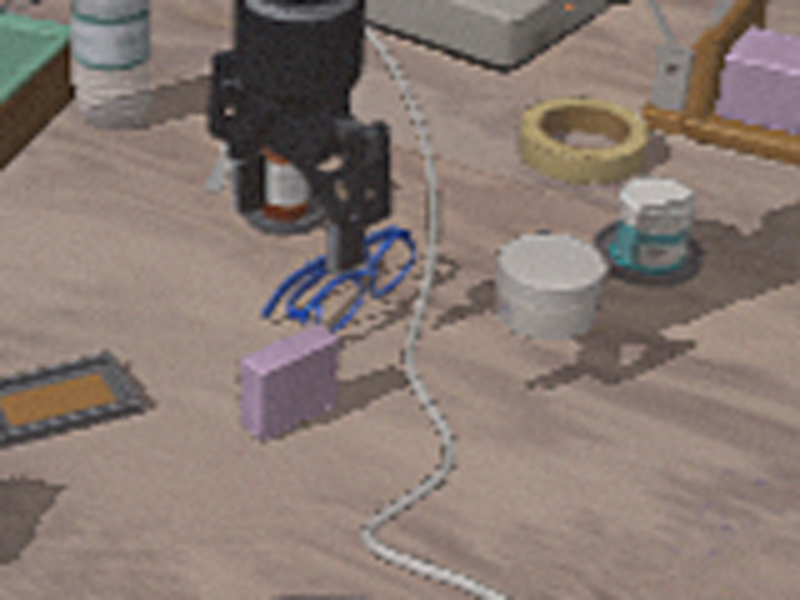

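The bottle and jar stand in their trays, with the jar (660,225) a little right of centre. The fingers straddle the soap (290,375). Grasping it.

Request:
{"method": "jog_arm", "body": {
  "deltas": [
    [[0.001,0.002,0.03,-0.004,0.002,0,0],[0.001,0.002,0.06,-0.004,0.002,0,0],[0.001,0.002,0.085,-0.004,0.002,0,0],[0.001,0.002,0.085,-0.004,0.002,0,0],[0.001,0.002,0.085,-0.004,0.002,0,0]]
  ]
}}

```text
clock: 15.7
tcp_pos: [0.5193, 0.0553, 0.0158]
tcp_rot: [0.001, 0.817, 0.577, 0.002]
contact_force: [0.3, -0.3, -0.2]
width: 0.0855
grip_force: 0.0
```

Request:
{"method": "jog_arm", "body": {
  "deltas": [
    [[0,0,0,0,0,0,255],[0,0,0,0,0,0,255],[0,0,0,0,0,0,255],[0,0,0,0,0,0,255],[0,0,0,0,0,0,255]]
  ]
}}

```text
clock: 16.2
tcp_pos: [0.5188, 0.0555, 0.0156]
tcp_rot: [0.001, 0.817, 0.577, 0.002]
contact_force: [-1.3, -0.3, 5.0]
width: 0.025
grip_force: 27.0
```

Request:
{"method": "jog_arm", "body": {
  "deltas": [
    [[0,0,0,0,0,0,255],[0,0,0,0,0,0,255]]
  ]
}}

```text
clock: 16.4
tcp_pos: [0.5188, 0.0555, 0.0156]
tcp_rot: [0.001, 0.817, 0.577, 0.002]
contact_force: [-1.2, 0.0, 6.0]
width: 0.0251
grip_force: 27.2
```

Request:
{"method": "jog_arm", "body": {
  "deltas": [
    [[0,0,-0.03,0,0,0,255],[0,0,-0.06,0,0,0,255],[0,0,-0.08,0,0,0,255],[0,0,-0.08,0,0,0,255],[0,0,-0.08,0,0,0,255]]
  ]
}}

```text
clock: 16.9
tcp_pos: [0.518, 0.055, 0.0945]
tcp_rot: [0.001, 0.817, 0.577, 0.002]
contact_force: [-0.1, 0.5, -0.9]
width: 0.0245
grip_force: 26.6
```

```bash
python3 plan.py "(.45,.15,.1,97),(.379,.2403,.1,123)"; python3 - <<'E'
from h import *
p,d=manip.read_camera('top');np.savez('pics/top1.npz',p=p,d=d);crop(p,195,140,170,100,4.7,'pics/c9.png')
E
```

```text
t 16.9 tcp [0.518  0.055  0.0945] psi 70.51 tilt 0.23 w 0.0245 grip 26.6 F [-0.1  0.5 -0.9] q7 -0.81
(0.45, 0.15, 0.1, 97) -> [0.067, -0.096, -0.006] [0.004, -0.001, -0.462] rows 3.1
(0.379, 0.2403, 0.1, 123) -> [0.098, -0.059, 0.0] [0.0, 0.0, -0.454] rows 3.0
```

View pics/c9.png

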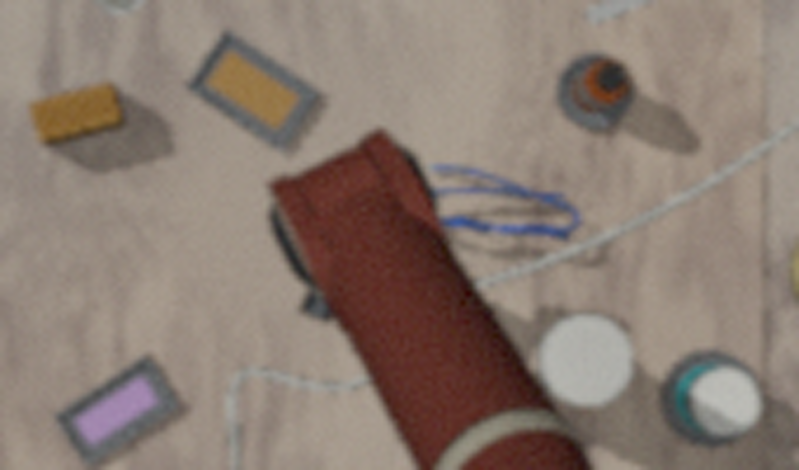

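The jar and bottle sit centred once parallax is allowed for: lid at (725,400) over its tray at (712,399), cap at (607,78) over its tray at (597,92). Next, carrying the soap to its tray.

Request:
{"method": "jog_arm", "body": {
  "deltas": [
    [[0.017,-0.024,-0.006,0,0,-0.115,255],[0.034,-0.048,-0.006,0,0,-0.23,255],[0.05,-0.072,-0.006,0,0,-0.345,255],[0.067,-0.096,-0.006,0.004,-0.001,-0.462,255],[0.067,-0.096,-0.006,0.004,-0.001,-0.462,255]]
  ]
}}

```text
clock: 17.45
tcp_pos: [0.4465, 0.1544, 0.0996]
tcp_rot: [-0.002, 0.659, 0.752, -0.0]
contact_force: [-0.1, 0.1, -0.9]
width: 0.0248
grip_force: 26.6
```

Request:
{"method": "jog_arm", "body": {
  "deltas": [
    [[0.025,-0.015,0,0,0,-0.115,255],[0.049,-0.03,0,0,0,-0.23,255],[0.073,-0.045,0,0,0,-0.345,255],[0.098,-0.059,0,0,0,-0.454,255],[0.098,-0.059,0,0,0,-0.454,255]]
  ]
}}

```text
clock: 17.95
tcp_pos: [0.3769, 0.2437, 0.1]
tcp_rot: [-0.002, 0.474, 0.881, 0.001]
contact_force: [-1.0, -0.1, -0.1]
width: 0.0248
grip_force: 26.6
```

Request:
{"method": "jog_arm", "body": {
  "deltas": [
    [[0,0,0.025,0,0,0,255],[0,0,0.05,0,0,0,255],[0,0,0.05,0,0,0,255],[0,0,0.05,0,0,0,255]]
  ]
}}

```text
clock: 18.35
tcp_pos: [0.3796, 0.2398, 0.0502]
tcp_rot: [-0.0, 0.478, 0.879, -0.001]
contact_force: [1.5, 0.4, -1.1]
width: 0.025
grip_force: 26.6
```

```bash
python3 plan.py "(.379,.2403,.0205,123)"; python3 - <<'E'
from h import *
p,d=manip.read_camera('scene');crop(p,210,170,120,90,6.6,'pics/c10.png')
E
```

```text
t 18.35 tcp [0.3796 0.2398 0.0502] psi 122.93 tilt 0.1 w 0.025 grip 26.6 F [ 1.5  0.4 -1.1] q7 -0.66
(0.379, 0.2403, 0.0205, 123) -> [0.001, -0.0, 0.03] [-0.002, 0.0, -0.001] rows 0.6
```

View pics/c10.png

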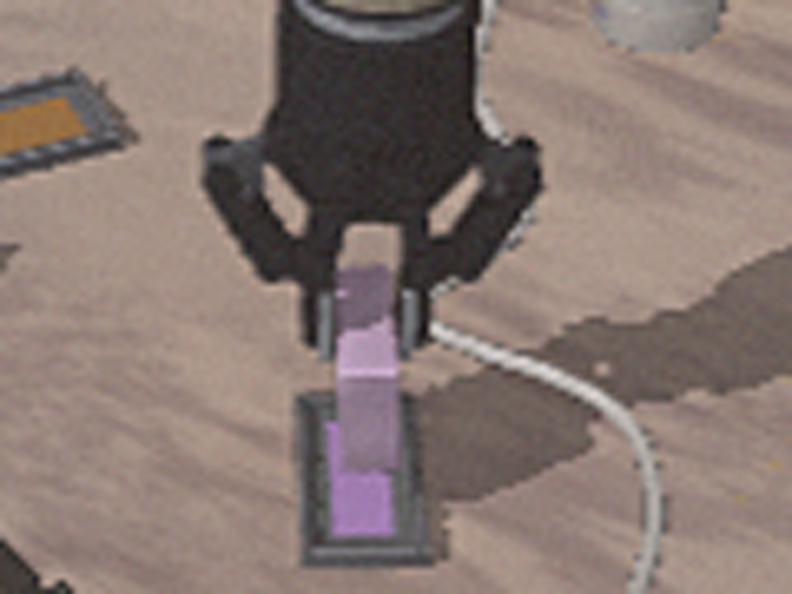

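The soap is held upright, parallel to the lilac patch (362,480) and within about 2 mm of centre. Lowering it.

Request:
{"method": "jog_arm", "body": {
  "deltas": [
    [[0.001,0,0.015,0,0,0,255],[0.001,0,0.024,0,0,0,255],[0.001,0,0.029,0,0,0,255],[0.001,0,0.03,0,0,0,255],[0.001,0,0.03,0,0,0,255]]
  ]
}}

```text
clock: 18.9
tcp_pos: [0.3793, 0.2415, 0.021]
tcp_rot: [0.0, 0.477, 0.879, 0.0]
contact_force: [0.7, -0.1, -1.7]
width: 0.0249
grip_force: 26.6
```

Request:
{"method": "jog_arm", "body": {
  "deltas": [
    [[0,0,0.001,0,0,0,255],[0,0,0.001,0,0,0,255]]
  ]
}}

```text
clock: 19.1
tcp_pos: [0.3793, 0.2416, 0.02]
tcp_rot: [0.0, 0.477, 0.879, 0.0]
contact_force: [0.3, -0.3, -0.8]
width: 0.0248
grip_force: 26.6
```

Request:
{"method": "jog_arm", "body": {
  "deltas": [
    [[0,0,0.001,0,0,0,255],[0,0,0.001,0,0,0,255]]
  ]
}}

```text
clock: 19.3
tcp_pos: [0.3794, 0.2415, 0.0196]
tcp_rot: [0.001, 0.477, 0.879, 0.0]
contact_force: [-1.0, -1.4, 5.9]
width: 0.025
grip_force: 27.2
```

Contact is felt. Releasing and heading for the block.

Request:
{"method": "jog_arm", "body": {
  "deltas": [
    [[0,0,0,0,0,0,0],[0,0,0,0,0,0,0],[0,0,0,0,0,0,0],[0,0,0,0,0,0,0],[0,0,0,0,0,0,0]]
  ]
}}

```text
clock: 19.8
tcp_pos: [0.3792, 0.2415, 0.0187]
tcp_rot: [0.0, 0.477, 0.879, 0.0]
contact_force: [0.4, -0.2, 1.4]
width: 0.0854
grip_force: 0.0
```

Request:
{"method": "jog_arm", "body": {
  "deltas": [
    [[0,0,-0.03,0,0,0,0],[0,0,-0.07,0,0,0,0],[0,0,-0.11,0,0,0,0],[0,0,-0.11,0,0,0,0],[0,0,-0.11,0,0,0,0]]
  ]
}}

```text
clock: 20.3
tcp_pos: [0.3795, 0.2413, 0.1294]
tcp_rot: [0.001, 0.477, 0.879, 0.001]
contact_force: [0.1, -0.0, -1.0]
width: 0.0853
grip_force: 0.0
```

```bash
python3 plan.py "(.5,.26,.13,114),(.6283,.2755,.13,105),(.6283,.2755,.09,105)"
```

```text
t 20.3 tcp [0.3795 0.2413 0.1294] psi 122.97 tilt 0.13 w 0.0853 grip 0.0 F [ 0.1 -0.  -1. ] q7 -0.53
(0.5, 0.26, 0.13, 114) -> [-0.05, 0.111, -0.0] [0.002, 0.0, 0.157] rows 2.4
(0.6283, 0.2755, 0.13, 105) -> [-0.038, 0.124, 0.0] [0.0, 0.0, 0.157] rows 2.6
(0.6283, 0.2755, 0.09, 105) -> [0.0, 0.0, 0.04] [0.0, 0.0, 0.0] rows 0.8
```

Request:
{"method": "jog_arm", "body": {
  "deltas": [
    [[-0.017,0.037,0,0,0,0.05,0],[-0.034,0.074,0,0,0,0.1,0],[-0.05,0.111,0,0,0,0.157,0]]
  ]
}}

```text
clock: 20.6
tcp_pos: [0.5, 0.2589, 0.127]
tcp_rot: [-0.0, 0.545, 0.838, -0.002]
contact_force: [0.2, 1.3, 0.8]
width: 0.0853
grip_force: 0.0
```

Request:
{"method": "jog_arm", "body": {
  "deltas": [
    [[-0.013,0.041,0,0,0,0.05,0],[-0.026,0.082,0,0,0,0.1,0],[-0.038,0.124,0,0,0,0.157,0],[-0.038,0.124,0,0,0,0.157,0]]
  ]
}}

```text
clock: 21.0
tcp_pos: [0.6328, 0.2737, 0.125]
tcp_rot: [0.001, 0.611, 0.792, -0.0]
contact_force: [-0.2, -1.4, -1.0]
width: 0.0856
grip_force: 0.0
```

Request:
{"method": "jog_arm", "body": {
  "deltas": [
    [[0,0,0.02,0,0,0,0],[0,0,0.04,0,0,0,0],[0,0,0.04,0,0,0,0],[0,0,0.04,0,0,0,0]]
  ]
}}

```text
clock: 21.4
tcp_pos: [0.6269, 0.2755, 0.0876]
tcp_rot: [-0.001, 0.608, 0.794, -0.001]
contact_force: [0.6, -0.2, 0.4]
width: 0.0855
grip_force: 0.0
```

```bash
python3 plan.py "(.6283,.2755,.012,105)"; python3 - <<'E'
from h import *
p,d=manip.read_camera('scene');crop(p,140,130,160,120,5,'pics/c11.png')
E
```

```text
t 21.4 tcp [0.6269 0.2755 0.0876] psi 105.08 tilt 0.15 w 0.0855 grip 0.0 F [ 0.6 -0.2  0.4] q7 -0.54
(0.6283, 0.2755, 0.012, 105) -> [-0.0, 0.002, 0.076] [-0.003, 0.001, 0.001] rows 1.5
```

View pics/c11.png

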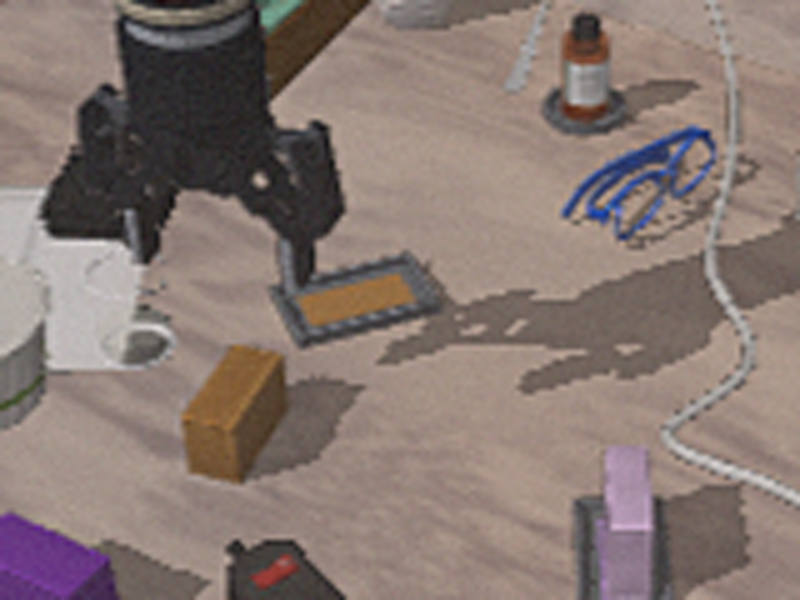

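The soap stands in its tray at (628,530). The fingers, at (145,255) and (305,280), straddle the pine block (235,410). Grasping it.

Request:
{"method": "jog_arm", "body": {
  "deltas": [
    [[0,0.002,0.03,0,0,0,0],[0,0.002,0.06,0,0,0,0],[0,0.002,0.075,0,0,0,0],[0,0.002,0.075,0,0,0,0],[0,0.002,0.075,0,0,0,0]]
  ]
}}

```text
clock: 21.95
tcp_pos: [0.6309, 0.277, 0.0152]
tcp_rot: [0.0, 0.609, 0.793, 0.001]
contact_force: [0.4, 0.1, 0.6]
width: 0.0852
grip_force: 0.0
```

Request:
{"method": "jog_arm", "body": {
  "deltas": [
    [[0,0,0,0,0,0,255],[0,0,0,0,0,0,255],[0,0,0,0,0,0,255],[0,0,0,0,0,0,255],[0,0,0,0,0,0,255]]
  ],
  "newtons": 35
}}

```text
clock: 22.45
tcp_pos: [0.6303, 0.2764, 0.0149]
tcp_rot: [0.0, 0.609, 0.793, 0.001]
contact_force: [-1.3, -0.5, 5.5]
width: 0.0325
grip_force: 34.8
```

Request:
{"method": "jog_arm", "body": {
  "deltas": [
    [[0,0,-0.03,0,0,0,255],[0,0,-0.06,0,0,0,255],[0,0,-0.08,0,0,0,255],[0,0,-0.08,0,0,0,255],[0,0,-0.08,0,0,0,255]]
  ]
}}

```text
clock: 22.95
tcp_pos: [0.6298, 0.2757, 0.093]
tcp_rot: [0.0, 0.609, 0.793, -0.0]
contact_force: [-0.0, -0.9, -0.8]
width: 0.0326
grip_force: 35.3
```

```bash
python3 plan.py "(.64,.20,.095,80),(.653,.128,.095,57.5)"
```

```text
t 22.95 tcp [0.6298 0.2757 0.093 ] psi 105.01 tilt 0.04 w 0.0326 grip 35.3 F [-0.  -0.9 -0.8] q7 -0.54
(0.64, 0.2, 0.095, 80) -> [-0.076, -0.01, -0.002] [-0.0, 0.001, 0.437] rows 2.9
(0.653, 0.128, 0.095, 57.5) -> [-0.069, 0.025, 0.0] [0.0, 0.0, 0.393] rows 2.6
```

Request:
{"method": "jog_arm", "body": {
  "deltas": [
    [[-0.019,-0.003,-0.002,0,0,0.11,255],[-0.038,-0.005,-0.002,0,0,0.22,255],[-0.057,-0.008,-0.002,0,0,0.33,255],[-0.076,-0.01,-0.002,0,0,0.437,255],[-0.076,-0.01,-0.002,0,0,0.437,255]]
  ]
}}

```text
clock: 23.45
tcp_pos: [0.6402, 0.1945, 0.0932]
tcp_rot: [0.001, 0.768, 0.641, -0.003]
contact_force: [0.1, -0.9, -1.1]
width: 0.0326
grip_force: 35.3
```

Request:
{"method": "jog_arm", "body": {
  "deltas": [
    [[-0.017,0.006,0,0,0,0.1,255],[-0.035,0.012,0,0,0,0.2,255],[-0.052,0.019,0,0,0,0.3,255],[-0.069,0.025,0,0,0,0.393,255],[-0.069,0.025,0,0,0,0.393,255]]
  ]
}}

```text
clock: 23.95
tcp_pos: [0.6526, 0.1246, 0.0941]
tcp_rot: [0.001, 0.877, 0.48, -0.002]
contact_force: [0.2, -1.2, -1.6]
width: 0.032
grip_force: 35.3
```

Request:
{"method": "jog_arm", "body": {
  "deltas": [
    [[0,0,0.025,0,0,0,255],[0,0,0.05,0,0,0,255],[0,0,0.05,0,0,0,255],[0,0,0.05,0,0,0,255]]
  ]
}}

```text
clock: 24.35
tcp_pos: [0.652, 0.1299, 0.0452]
tcp_rot: [-0.001, 0.876, 0.482, -0.0]
contact_force: [1.1, -0.3, -1.6]
width: 0.0324
grip_force: 35.3
```

```bash
python3 plan.py "(.653,.128,.02,57.5)"; python3 - <<'E'
from h import *
p,d=manip.read_camera('scene');crop(p,170,130,100,75,8,'pics/c12.png')
E
```

```text
t 24.35 tcp [0.652  0.1299 0.0452] psi 57.67 tilt 0.12 w 0.0324 grip 35.3 F [ 1.1 -0.3 -1.6] q7 -1.04
(0.653, 0.128, 0.02, 57.5) -> [-0.001, 0.002, 0.025] [-0.002, -0.0, 0.003] rows 0.5
```

View pics/c12.png

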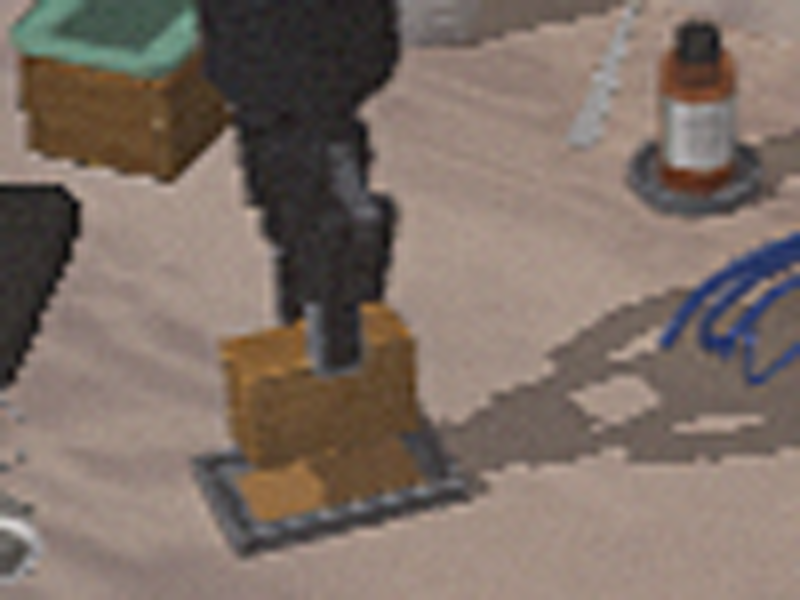

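The block is upright and parallel to its patch (335,480), about 2 mm off, which the next move corrects. Lowering it.

Request:
{"method": "jog_arm", "body": {
  "deltas": [
    [[-0.001,0.002,0.013,0,0,0.003,255],[-0.001,0.002,0.021,0,0,0.003,255],[-0.001,0.002,0.025,0,0,0.003,255],[-0.001,0.002,0.025,0,0,0.003,255],[-0.001,0.002,0.025,0,0,0.003,255]]
  ]
}}

```text
clock: 24.9
tcp_pos: [0.654, 0.1261, 0.0209]
tcp_rot: [-0.0, 0.878, 0.479, 0.0]
contact_force: [0.2, -0.1, -1.2]
width: 0.0323
grip_force: 35.3
```

Request:
{"method": "jog_arm", "body": {
  "deltas": [
    [[0,0,0.001,0,0,0,255],[0,0,0.001,0,0,0,255]]
  ]
}}

```text
clock: 25.1
tcp_pos: [0.6541, 0.1261, 0.0201]
tcp_rot: [0.0, 0.878, 0.479, 0.001]
contact_force: [-0.3, 0.1, -1.5]
width: 0.0323
grip_force: 35.3
```

Request:
{"method": "jog_arm", "body": {
  "deltas": [
    [[0,-0.001,0.001,0,0,0,255],[0,-0.001,0.001,0,0,0,255]]
  ]
}}

```text
clock: 25.3
tcp_pos: [0.6533, 0.1266, 0.019]
tcp_rot: [0.0, 0.878, 0.479, 0.0]
contact_force: [-0.9, 0.1, -1.4]
width: 0.0326
grip_force: 35.3
```

Request:
{"method": "jog_arm", "body": {
  "deltas": [
    [[0,0,0.0005,0,0,0,255],[0,0,0.0005,0,0,0,255]]
  ]
}}

```text
clock: 25.5
tcp_pos: [0.6533, 0.1267, 0.0189]
tcp_rot: [0.0, 0.878, 0.479, 0.0]
contact_force: [-0.7, 0.5, 2.6]
width: 0.0325
grip_force: 35.8
```

Request:
{"method": "jog_arm", "body": {
  "deltas": [
    [[0,0,0,0,0,0,0],[0,0,0,0,0,0,0],[0,0,0,0,0,0,0],[0,0,0,0,0,0,0],[0,0,0,0,0,0,0]]
  ]
}}

```text
clock: 26.0
tcp_pos: [0.6531, 0.1266, 0.0183]
tcp_rot: [-0.0, 0.878, 0.479, 0.0]
contact_force: [0.8, -0.0, 0.0]
width: 0.0857
grip_force: 0.0
```

Request:
{"method": "jog_arm", "body": {
  "deltas": [
    [[0,0,-0.03,0,0,0,0],[0,0,-0.07,0,0,0,0],[0,0,-0.11,0,0,0,0],[0,0,-0.15,0,0,0,0],[0,0,-0.15,0,0,0,0]]
  ]
}}

```text
clock: 26.5
tcp_pos: [0.6572, 0.1282, 0.1757]
tcp_rot: [0.002, 0.878, 0.479, 0.007]
contact_force: [-0.7, -0.2, 0.7]
width: 0.0854
grip_force: 0.0
```

```bash
python3 plan.py "(.52,-.02,.17,57.5)"
```

```text
t 26.5 tcp [0.6572 0.1282 0.1757] psi 57.27 tilt 0.84 w 0.0854 grip 0.0 F [-0.7 -0.2  0.7] q7 -1.0
(0.52, -0.02, 0.17, 57.5) -> [-0.199, -0.035, 0.003] [0.01, -0.011, -0.004] rows 4.0
```

Request:
{"method": "jog_arm", "body": {
  "deltas": [
    [[-0.05,-0.009,0,0,0,0,0],[-0.1,-0.018,0,0,0,0,0],[-0.15,-0.027,0,0,0,0,0],[-0.199,-0.035,0,0,0,0,0],[-0.199,-0.035,0,0,0,0,0]]
  ]
}}

```text
clock: 27.0
tcp_pos: [0.5102, -0.0294, 0.1671]
tcp_rot: [0.001, 0.88, 0.475, -0.005]
contact_force: [0.2, 0.6, -0.8]
width: 0.0856
grip_force: 0.0
```

```bash
python3 - <<'E'
from h import *
p,d=manip.read_camera('top')
c=manip.calibration('top');R=cv2.Rodrigues(np.array(c['rvec']))[0];t=np.array(c['tvec']).ravel()
v,u=np.mgrid[0:384,0:512]
W=((np.stack([u,v,np.ones_like(u)],-1)@np.linalg.inv(c['mtx']).T*d[...,None])-t)@R
for k,x,y,h in (('bottle',.6548,-.1645,.082),('jar',.3935,-.2625,.054),('soap',.379,.2403,.061),('block',.653,.128,.049)):
    m=(np.hypot(W[...,0]-x,W[...,1]-y)<.055)&(abs(W[...,2]-h)<.008)
    P=W[m];r=cv2.minAreaRect(P[:,:2].astype(np.float32)*1000)
    A=np.c_[P[:,:2]-P[:,:2].mean(0),np.ones(len(P))];s=np.linalg.lstsq(A,P[:,2],rcond=None)[0]
    print(k,len(P),'mean',P.mean(0).round(4),'rect',np.round(r[0],1),np.round(r[1],1),round(r[2],1),'slope deg',np.degrees(s[:2]).round(1))
m=(np.hypot(W[...,0]-.5491,W[...,1]+.0385)<.055)&(abs(W[...,2]-.04)<.008);print('glasses',W[m].mean(0) if m.any() else 'hidden')
E
```

```text
bottle 31 mean [ 0.6558 -0.1633  0.0814] rect [ 655.7 -163.5] [21.6 20.7] 46.0 slope deg [  1.2 -16.2]
jar 161 mean [ 0.3931 -0.2621  0.0536] rect [ 392.8 -262.3] [53.3 52.2] 41.5 slope deg [0.6 1.2]
soap 108 mean [0.3787 0.238  0.0602] rect [378.9 237.9] [23.7 65. ] 33.0 slope deg [-2.9 -0.7]
block 161 mean [0.6522 0.1286 0.0491] rect [652.8 128.7] [72.  34.3] 58.1 slope deg [-0.4  0.5]
glasses hidden
```

Everything measures centred, flat and aligned, with tops at the expected heights. Handing in.

```bash
python3 -c "
from cell import manip
print(manip.sign_off())"
```

```text
the job is handed in; nothing more can be done
None
```

The bottle, jar, soap and block each stand upright and flat in their own trays, the soap and block lying along theirs; I never touched the glasses or tape but didn't measure them afterwards, and the job was handed in at about 27 s.

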